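# Set the pattern plate up on the copy stand

## Task

Lift the paperweight off the brass pattern plate and lay it flat on the middle of the stack of envelopes. Then get the plate up on to the sloped steel copy stand so that it leans back flat against the sloping face with one long edge down in the gutter, and slide it along the gutter until its side edge is up against the stand's side stop. Leave the inkwells, the tub and the envelopes where they are.

Things in the scene. Friction and masses are not known exactly. Their poses are not given: they have to be found in the camera images.
- copy_stand: fixed copy stand of folded sheet steel, gutter 200 mm wide. Origin: on the desk, mid-width, under the line where the sloping face meets the gutter floor; x to the back, y to its left end. Face: only y -100 to 45, so the plate overhangs it on the left; from x 0, z 3 rising at 60 degrees, leaning back, to x 45, z 81 mm. The plate slides easily on its steel (friction about 0.25)
- gutter_lip (a point): top of the lip in front of the stand's gutter, at mid-width (x -19, y 0, z 9.5 mm in the stand's frame). The lip is 3 mm thick; behind it the gutter is 17 mm wide to the foot of the face, its floor at z 3 mm
- ramp_foot (a point): foot of the stand's ramp, at mid-width (x -41, y 0, z 0 mm in the stand's frame). The ramp spans the whole width and rises at 24 degrees from the desk to the lip's top, so that a plate lying flat can be pushed up it
- stop_face (a point): point on the inner side of the side stop at the stand's right end (x 25, y -96, z 46 mm in the stand's frame). The stop is a strip 4 mm thick along the whole height of the face, 17 mm proud of it. The left end is open
- pattern_plate: hardwood block faced with engraved brass, 100 (x) by 150 (y) by 10 mm, 0.24 to 0.38 kg; origin: centre of underside, z: brass side. Starts flat on the desk to the left or right in front of the stand. Pushed square up the ramp by its near long edge, it climbs the face with its far edge (under 15 N) until the near edge drops over the lip into the gutter. A half turn about z makes no difference
- paperweight: dark felt-covered bean-shaped paperweight, 53 mm (its x) by 105 mm (its y) by 25 mm high, about 0.21 kg; origin: centre of the underside. Starts lying on the pattern plate; can be gripped across its 53 mm
- envelopes: banded stack of envelopes, 113 by 122 mm, 10 mm high, loose on the desk; origin: centre of the underside. On the other side from the plate
- capped_inkwell: cut-glass inkwell with a brass cap, 47 mm square, 48 mm high, loose, standing close beside one end of the stand; origin: centre of the underside
- open_inkwell: open cut-glass inkwell, 47 mm square, 32 mm high, loose, standing close beside the other end of the stand; origin: centre of the underside
- round_tub: round cream tub, 71 mm across, 30 mm high, loose, to the right; origin: centre of the underside

How it is judged:
On the way, in this order (a step that is already met when the one before it is completed fails the run):
1. the paperweight lies flat on the envelopes, let go (horizontal distance between paperweight and envelopes below 0.035 m and z of paperweight in the frame of envelopes between 0.006 and 0.015 m and angle between paperweight's own z axis and vertical below 0.12 rad and contact force between the fingers and paperweight below 0.1 N), for 0.2 s.
2. the plate leans on the stand's face with a long edge in the gutter (angle between pattern_plate's own z axis and vertical between 0.9 and 1.12 rad and x of pattern_plate in the frame of copy_stand between 0.012 and 0.031 m and z of pattern_plate in the frame of copy_stand between 0.038 and 0.052 m and angle between the y axis of pattern_plate and the y axis of copy_stand, either way round below 0.1 rad), for 0.2 s.
At the end, for the whole second after the job is handed in: Paperweight flat on the envelopes, centres within 35 mm. Plate at rest in the stand, brass outward, its normal 52 to 64 degrees from vertical, a long edge down in the gutter and level within 3.4 degrees, its right edge within 5 mm of the side stop (horizontal distance between paperweight and envelopes below 0.035 m and z of paperweight in the frame of envelopes between 0.006 and 0.015 m and angle between paperweight's own z axis and vertical below 0.12 rad and angle between pattern_plate's own z axis and vertical between 0.9 and 1.12 rad and x of pattern_plate in the frame of copy_stand between 0.012 and 0.031 m and z of pattern_plate in the frame of copy_stand between 0.038 and 0.052 m and y of pattern_plate in the frame of copy_stand between -0.024 and -0.016 m and angle between the y axis of pattern_plate and the y axis of copy_stand, either way round below 0.06 rad and linear speed of each of pattern_plate, paperweight below 0.01 m/s); the robot touches nothing.
It fails at once if an inkwell is shifted more than 15 mm or tipped (distance of any of capped_inkwell, open_inkwell from where it was at the start of the episode above 0.015 m or angle between any of capped_inkwell, open_inkwell's own z axis and vertical above 0.3 rad).
It fails at once if the tub is shifted more than 15 mm (distance of round_tub from where it was at the start of the episode above 0.015 m).
It fails at once if the envelopes are shifted more than 25 mm (distance of envelopes from where it was at the start of the episode above 0.025 m).
It also fails if it takes over 72 s, if anything falls off the work surface, if the arm or the gripper's body presses on something with over 40 N, if the wrist force passes 120 N, or if a joint passes its speed limit or range.

## Robot

A 6-joint arm with a two-finger parallel gripper is mounted at the origin on a cart in front of the work surface, level with it; the furniture and walls round the work are solid. World frame = base frame: x ahead of the robot, y to its left, z up, the work surface at z = 0. Lengths are in m, angles in rad, forces in N, time in s.
With the tool pointing down it reaches from about 0.4 to 0.825 m from the base axis. Payload 7 kg.
Tool frame: the origin (TCP) lies between the finger pads; the fingertips stand 22 mm ahead of it and the grasp point (between the pads) lies 3 mm ahead of it (arm.tip_reach is the distance from the TCP to the fingertips, in m); z points along the fingers, y is the line along which they close (so a half turn about z gives the same grasp; the last joint's range is limited). The gripper opens to 88 mm and grips with 3 to 60 N. Pads are 19 mm wide; open, the fingers measure 130 mm over their backs; the gripper's body (78 mm by 193 mm) begins 47 mm behind the grasp point.
Start: joints at [1.491, 0.359, 0.012, 0, -1.224, -0.288], TCP at [0.243, 0.63, 0.211] pointing down, gripper open.
Joint ranges: [-3.07, 3.07], [-1.43, 2.12], [-1.02, 1.25], [-3.03, 1.67], [-3.05, -0], [-3.03, 3.03]. Speed limits (rad/s): [2.39, 2.39, 3.01, 3.14, 3.14, 3.14].

## Interface

Orientations are given as [roll, pitch, yaw] about the fixed x, y, z axes, in that order (R = Rz(yaw) Ry(pitch) Rx(roll)).
In Python, from station import arm, viewer gives the robot as it stands. The module is installed in compiled form; this text tells all that it offers.
- The arm moves only by the tool apply_moves, never from a script. Its argument "commands" is a list that holds one entry, the list of rows, each a list of 5 numbers: the closure, from -1 (fully open) to 1 (shut), then the shift along the world's x, y, z as a fraction of full scale, then the turn about the world's z as a fraction of full scale. In form: [[[fingers, tx, ty, tz, yaw], ...]]. A call has 1 to 12 rows; each row shifts and turns the commanded pose from where the row before left it; what a row does not reach is not made up. Full scale, the value 1, is 20 cm for a shift and pi rad for a turn. A row lasts 1/10 s, in which the tool goes at most 50 mm and 8.59 degrees, less where a joint would pass 70% of its speed; a pose out of reach is approached as far as the arm can. A call with a number of a shift or a turn outside -1 to 1 is refused whole. A call with a gripper value outside its range is refused whole. The fingers move at their own pace and stop on an object; "force" is the grip in N (left out, the last holds). Time passes only in rows, so rows that do not move let the fingers close. It gives the time, the measured TCP pose, the force, the opening and the grip force at its end, in the units of the state.
- arm.get_state(): the state, without advancing time (a new reading comes with each control period).
- viewer.grab_frame(name): name is "scene" or "top" or "wrist"; returns a dict with "image" (420x560x3 uint8, blue, green, red), "mtx" (3x3 intrinsics, pixels), "rvec" (rotation vector, rad) and "tvec" (3), from world to camera coordinates, as OpenCV has them. Camera axes: x right, y down, z forward; pixel columns grow to the right and rows downward; lengths in m; the calibration is good to about 2 mm. A picture is of the moment at which its call begins. There is no depth.
- arm.job_done(): hands the job in; it is judged then, once.
The state is a dict: "t": time; "q": joint angles; "qd": joint speeds; "joint_efforts": joint torques, N m; "eef_pos": TCP position; "ee_rot": TCP orientation; "force": force on the tool from outside, world axes, zero at the start; "moment": the same for the moment, N m; "width": finger opening in m; "gripper_force": force on a finger pad.
Only numpy, scipy, OpenCV 4.12 (cv2) and the standard library are available. Lean on these libraries where they do the work, as an engineer would, in place of code of your own. Each camera call takes 0.05 s, during which the arm holds its last target. There are 200 camera calls.

## Working session

There is one attempt and no reset: what is moved stays moved. The work goes in short steps, Python scripts to look and compute and a tool call to move; the robot and the scene stay as the last step left them, time stands still between calls to the robot, and variables do not carry over. Pictures are saved under pics/ and viewed, at most 10 in all, crops included, and the job is handed in when it is done.

Besides the shell and the picture viewer there is one more tool, called as name(argument=value, ...), one argument or row to a line, values as JSON. apply_moves: Moves the arm, as the interface text tells. Shift numbers are shares of 20 cm and turn numbers shares of pi rad, none past 1 either way. Its arguments: {"type":"object","properties":{"commands":{"type":"array","items":{"type":"array","items":{"type":"array","items":{"type":"number"}}}},"force":{"type":"number"}},"required":["commands"]}

```bash
mkdir -p pics && cat > h.py <<'E'
import cv2, numpy as np, pickle
from station import arm, viewer
def grab(n,f):
    d=viewer.grab_frame(n); cv2.imwrite(f'pics/{f}.png',d['image']); pickle.dump(d,open(f'pics/{f}.pkl','wb')); return d
def load(f): return pickle.load(open(f'pics/{f}.pkl','rb'))
def pix2w(d,uv,z):
    R=cv2.Rodrigues(np.array(d['rvec'],float))[0]; t=np.array(d['tvec'],float).ravel(); K=np.array(d['mtx'],float)
    c=-R.T@t; r=R.T@np.linalg.inv(K)@np.array([uv[0],uv[1],1.]); return c+r*(z-c[2])/r[2]
def w2pix(d,P):
    return cv2.projectPoints(np.array(P,float).reshape(-1,1,3),np.array(d['rvec'],float),np.array(d['tvec'],float),np.array(d['mtx'],float),None)[0].reshape(-1,2)
E
python3 - <<'E'
from h import *
a=grab('top','top0');b=grab('scene','sc0')
cv2.imwrite('pics/top0b.png',cv2.resize(a['image'],(800,600),interpolation=cv2.INTER_CUBIC))
for d in(a,b):
    R=cv2.Rodrigues(np.array(d['rvec'],float))[0];print(-R.T@np.array(d['tvec']).ravel(),R.round(2).tolist(),np.array(d['mtx']).tolist())
s=arm.get_state();print(s)
E
```

```text
[0.31492071 0.024226   1.12182186] [[-0.08, -1.0, -0.0], [-0.97, 0.08, -0.21], [0.21, -0.02, -0.98]] [[445.75186953193355, 0.0, 282.20318281418946], [0.0, 445.75186953193355, 208.1960791072262], [0.0, 0.0, 1.0]]
[0.11208125 0.46780007 0.64173576] [[-0.71, -0.71, 0.0], [-0.49, 0.48, -0.73], [0.51, -0.51, -0.69]] [[397.1983654453998, 0.0, 287.05577254616986], [0.0, 397.1983654453998, 214.1932250353377], [0.0, 0.0, 1.0]]
{'t': 0.1, 'q': array([ 1.49111151e+00,  3.59320570e-01,  1.11431054e-02, -3.08246131e-04,
       -1.22413714e+00, -2.88101242e-01]), 'qd': array([-0.00047006, -0.00094413,  0.00286805, -0.0004016 , -0.00127086,
       -0.00139572]), 'joint_efforts': array([-2.00586997e-03, -5.84160411e+01,  2.93750614e+01,  7.01549426e+00,
        1.01327710e-02, -5.57149258e-05]), 'eef_pos': array([0.24255598, 0.62939925, 0.20990983]), 'ee_rot': array([ 3.14005461e+00, -1.53588456e-04, -3.67890890e-01]), 'force': array([-0.54792659, -0.13413432, -0.57867758]), 'moment': array([ 0.03654945,  0.0002614 , -0.0072754 ]), 'gripper_force': 0.0, 'width': 0.08767403593428}
```

View pics/top0b.png

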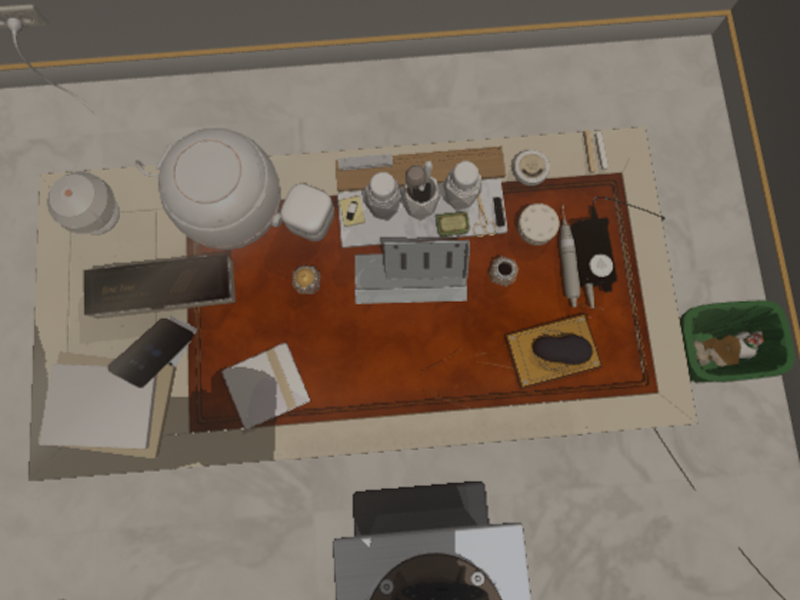

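View pics/sc0.png

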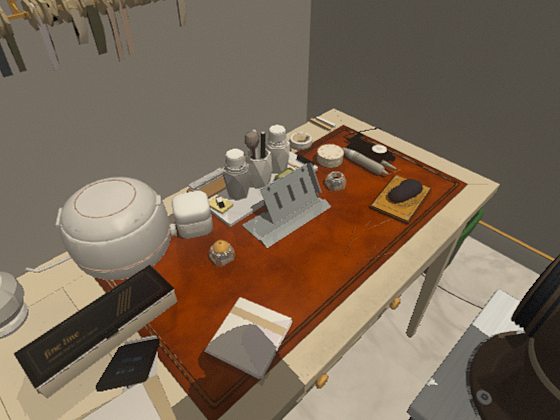

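The top view shows the plate with the paperweight at about (555,350), the envelopes at (265,385), the stand at (412,275), the open inkwell at (503,270), the capped one at (306,280) and the tub at (538,223). I'll enlarge that region.

```bash
python3 - <<'E'
from h import *
d=load('top0');im=d['image']
a=cv2.resize(im[225:275,345:430],None,fx=8,fy=8,interpolation=cv2.INTER_CUBIC)[:,:]  # 680x400
b=cv2.resize(im[160:220,200:380],None,fx=4.4,fy=4.4,interpolation=cv2.INTER_CUBIC)
c=cv2.resize(im[235:305,150:222],None,fx=4,fy=4,interpolation=cv2.INTER_CUBIC)
a=cv2.resize(im[215:275,345:430],None,fx=5,fy=5,interpolation=cv2.INTER_CUBIC)
M=np.zeros((600,800,3),np.uint8);M[:b.shape[0],:b.shape[1]]=b;M[270:270+a.shape[0],:a.shape[1]]=a;M[270:270+c.shape[0],440:440+c.shape[1]]=c
cv2.imwrite('pics/mos.png',M)
E
```

```text
(no output)
```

View pics/mos.png

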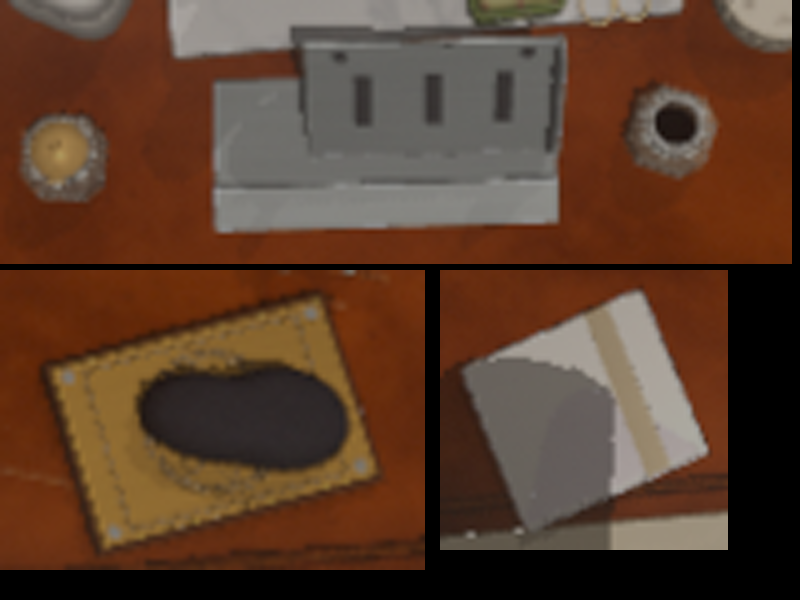

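The mosaic shows the ramp foot from (215,232) to (558,222), the plate corners at (45,367), (322,292), (378,476) and (103,551), and the envelope corners at (462,370), (640,290), (708,452) and (530,530). The bean's centre is near (243,418).

```bash
python3 - <<'E'
from h import *
d=load('top0')
B=lambda u,v:(200+u/4.4-.5,160+v/4.4-.5); A=lambda u,v:(345+u/5-.5,215+(v-270)/5-.5); C=lambda u,v:(150+(u-440)/4-.5,235+(v-270)/4-.5)
P=lambda p,z:pix2w(d,p,z)[:2]
L=P(B(215,231),0);R=P(B(558,221),0);print('foot',L,R,np.linalg.norm(L-R))
L2=P(B(215,186),.0095);R2=P(B(558,180),.0095);print('lip',L2,R2)
yd=(L-R)/np.linalg.norm(L-R);yaw=np.arctan2(-yd[0],yd[1]);xd=np.array([yd[1],-yd[0]])
print('yaw',yaw,'origin',(L+R)/2+.041*xd)
pc=np.array([P(A(*p),.01) for p in((45,367),(322,292),(378,476),(103,551))]);print('plate',pc.mean(0),pc)
ec=pc[0]-pc[1]+pc[3]-pc[2];print('plate yaw',np.arctan2(-ec[0],ec[1]))
ev=np.array([P(C(*p),.01) for p in((462,370),(640,290),(708,452),(530,530))]);print('env',ev.mean(0),ev,[np.linalg.norm(ev[i]-ev[i-1]) for i in range(4)])
# bean by threshold
im=d['image'][215:275,345:430].max(2);m=(im<60).astype(np.uint8)
n,l,s,c=cv2.connectedComponentsWithStats(m);k=1+s[1:,4].argmax();pts=np.argwhere(l==k)[:,::-1]
W=np.array([P((x+345,y+215),.025) for x,y in pts]);print('bean',W.mean(0),s[k]);mu=W.mean(0);w,v=np.linalg.eigh(np.cov((W-mu).T));print('long dir',v[:,1],'ext',np.ptp((W-mu)@v,axis=0))
mid=[(np.min(((W-mu)@v)[:,i])+np.max(((W-mu)@v)[:,i]))/2 for i in(0,1)];print('mid',mu+v@mid)
for n,p,z in(('open',B(673,128),.032),('cap',B(63,150),.04),('tub',(0,0),0)):print(n,P(p,z))
print('tub',P((538/800*560,223*.7),.03), 'stoptop', P(B(562,40),.08),'facetop L',P(B(303,42),.081))
E
```

```text
foot [0.54962289 0.09239984] [ 0.53876754 -0.10771076] 0.20040481474492192
lip [0.57428267 0.09000606] [ 0.56111585 -0.1091331 ]
yaw -0.054193631560410245 origin [ 0.58513503 -0.00987631]
plate [ 0.43518694 -0.24861964] [[ 0.46916034 -0.16827277]
 [ 0.49556588 -0.31277389]
 [ 0.40070467 -0.32729236]
 [ 0.37531685 -0.18613954]]
plate yaw 0.17936643983150738
env [0.41573175 0.25622396] [[0.44661873 0.33161673]
 [0.48746989 0.21893978]
 [0.38339601 0.18172448]
 [0.34544238 0.29261484]] [np.float64(0.10843340034211471), np.float64(0.11985371220389528), np.float64(0.11052760652813884), np.float64(0.11720559035066859)]
bean [ 0.43384486 -0.26206677] [ 28  19  41  21 672]
long dir [0.14537159 0.98937713] ext [0.05070392 0.09892056]
mid [ 0.43486775 -0.26011314]
open [ 0.58103795 -0.17532117]
cap [0.59532754 0.1727938 ]
tub [1.22587611 0.7575143 ]
tub [ 0.66186613 -0.24746629] stoptop [ 0.62441135 -0.11117087] facetop L [0.6349821 0.0317463]
```

apply_moves(
  commands=[
    [[-1,0.115,-0.211,0,-0.036],[-1,0.115,-0.211,0,-0.036],[-1,0.115,-0.211,0,-0.036],[-1,0.115,-0.211,0,-0.036],[-1,0.115,-0.211,0,-0.036],[-1,0.115,-0.211,0,-0.036],[-1,0.115,-0.211,0,-0.036],[-1,0.115,-0.211,0,-0.036],[-1,0.115,-0.211,0,-0.036]],
  ],
)

```text
t: 1.0
eef_pos: [0.4501, 0.2481, 0.2108]
ee_rot: [3.142, 0.0, -1.39]
force: [1.1, 0.2, 0.4]
width: 0.0874
gripper_force: 0.0
```

apply_moves(
  commands=[
    [[-1,-0.006,-0.213,0,-0.0088],[-1,-0.006,-0.213,0,-0.0088],[-1,-0.006,-0.213,0,-0.0088],[-1,-0.006,-0.213,0,-0.0088],[-1,-0.006,-0.213,0,-0.0088],[-1,-0.006,-0.213,0,-0.0088],[-1,-0.006,-0.213,0,-0.0088],[-1,-0.006,-0.213,0,-0.0088],[-1,-0.006,-0.213,0,-0.0088],[-1,-0.006,-0.213,0,-0.0088],[-1,-0.006,-0.213,0,-0.0088],[-1,-0.006,-0.213,0,-0.0088]],
  ],
)

```text
t: 2.2
eef_pos: [0.4348, -0.2629, 0.2107]
ee_rot: [3.142, 0.0, -1.719]
force: [1.2, 0.9, 0.5]
width: 0.0873
gripper_force: 0.0
```

apply_moves(
  commands=[
    [[-1,0,0,0,0],[-1,0,0,0,0],[-1,0,0,0,0]],
  ],
)

```text
t: 2.5
eef_pos: [0.4351, -0.2607, 0.2105]
ee_rot: [3.141, 0.0, -1.717]
force: [0.0, 0.3, 0.4]
width: 0.0876
gripper_force: 0.0
```

```bash
python3 - <<'E'
from h import *
grab('wrist','w1');print(arm.get_state())
E
```

```text
{'t': 2.55, 'q': array([-1.51484709e-01,  8.07790018e-02, -3.50626615e-01, -1.97092866e-04,
       -1.13946813e+00,  5.96029331e-03]), 'qd': array([ 0.01131747, -0.00638645,  0.00307644,  0.00021925,  0.00161018,
        0.00257913]), 'joint_efforts': array([-6.21180944e-01, -3.45687890e+01,  2.83344966e+01,  6.75697535e+00,
        3.21665592e-02, -3.52101619e-03]), 'eef_pos': array([ 0.43531079, -0.26040259,  0.21070951]), 'ee_rot': array([ 3.14151630e+00,  1.79493282e-04, -1.71640316e+00]), 'force': array([ 0.28144696, -0.37266966,  0.44033079]), 'moment': array([ 0.12816798, -0.06787264,  0.01079866]), 'gripper_force': 0.0, 'width': 0.08767051506762531}
```

View pics/w1.png

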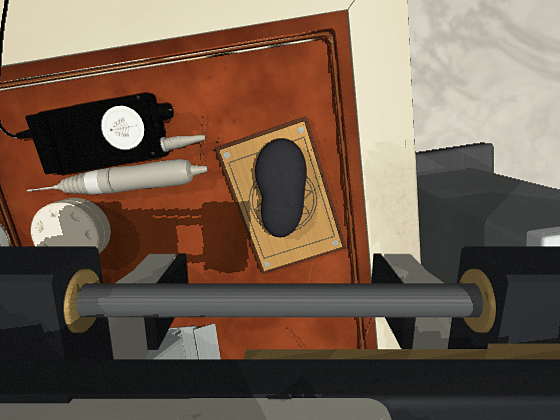

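The wrist view shows the bean upright at (281,187), square to the fingers, with plate corners at (217,153), (307,119), (341,245) and (265,272).

```bash
python3 - <<'E'
from h import *
d=load('w1')
print(pix2w(d,(281,187),.0225)); 
for p in((279,139),(278,237)):print(pix2w(d,p,.02))
pc=np.array([pix2w(d,p,.01) for p in((217,153),(307,119),(341,245),(265,272))]);print(pc,pc.mean(0))
E
```

```text
[ 0.43256816 -0.26529877  0.0225    ]
[ 0.4276157  -0.31321051  0.02      ]
[ 0.44363042 -0.21149132  0.02      ]
[[ 0.49335913 -0.30798522  0.01      ]
 [ 0.39678858 -0.32820867  0.01      ]
 [ 0.37633652 -0.18885679  0.01      ]
 [ 0.46481833 -0.16908671  0.01      ]] [ 0.43282564 -0.24853435  0.01      ]
```

apply_moves(
  commands=[
    [[-1,-0.005,-0.01,-0.17,0],[-1,0,0,-0.17,0],[-1,0,0,-0.17,0],[-1,0,0,-0.17,0],[-1,0,0,-0.1,0],[-1,0,0,-0.085,0],[-1,0,0,0,0],[1,0,0,0,0],[1,0,0,0,0],[1,0,0,0,0],[1,0,0,0,0],[1,0,0,0,0]],
  ],
  force=15,
)

```text
t: 3.75
eef_pos: [0.4346, -0.2632, 0.0383]
ee_rot: [-3.141, -0.0, -1.717]
force: [-0.0, 0.4, 0.0]
width: 0.0534
gripper_force: 0.0
```

apply_moves(
  commands=[
    [[1,0,0,0,0],[1,0,0,0,0],[1,0,0,0.05,0],[1,0,0,0.1,0],[1,0,0,0.1,0],[1,0,0,0.15,0]],
  ],
)

```text
t: 4.35
eef_pos: [0.4334, -0.263, 0.1182]
ee_rot: [3.139, 0.0, -1.718]
force: [0.7, -0.8, -0.2]
width: 0.0054
gripper_force: 0.0
```

```bash
python3 - <<'E'
from h import *
d=grab('wrist','w2');t=grab('top','t2');print(arm.get_state()['eef_pos'],arm.get_state()['width'])
a=cv2.resize(t['image'][200:290,320:450],None,fx=3,fy=3,interpolation=cv2.INTER_CUBIC)
M=np.zeros((420,800,3),np.uint8);M[:,:400]=d['image'][:,80:480];M[:270,405:795]=a;cv2.imwrite('pics/m2.png',M)
E
```

```text
[ 0.43688856 -0.26409064  0.12227555] 0.0011834190931395796
```

View pics/m2.png

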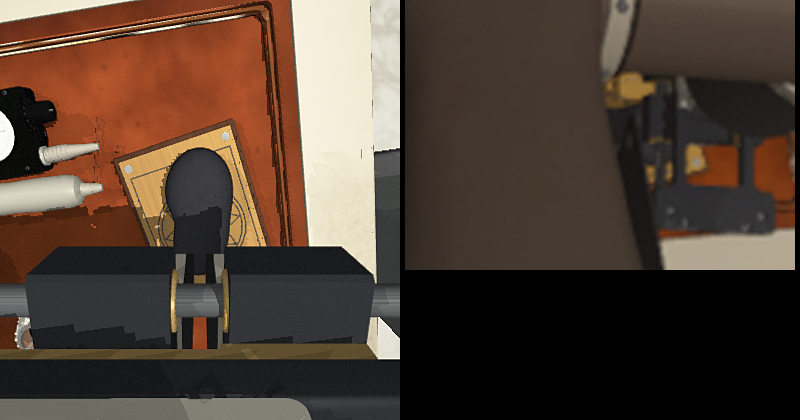

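The bean seems to have stayed put: its far end is at about (279,148) in full-image pixels. The fingers hadn't fully closed when I lifted. I'll check the bean's position, then retry with a longer close.

```bash
python3 - <<'E'
from h import *
d=load('w2')
for p in((279,148),(245,185),(313,185),(197,158)):print(pix2w(d,p,.0225))
print(pix2w(d,(197,158),.01),pix2w(d,(312,119),.01))
E
```

```text
[ 0.425898   -0.31358446  0.0225    ]
[ 0.45569565 -0.28978357  0.0225    ]
[ 0.40421238 -0.28220886  0.0225    ]
[ 0.48783244 -0.31522068  0.0225    ]
[ 0.49081657 -0.31438168  0.01      ] [ 0.3979195  -0.33058288  0.01      ]
```

apply_moves(
  commands=[
    [[-1,0,0,0,0],[-1,0,0,0,0],[-1,0,0,0,0],[-1,0,0,0,0],[-1,0,0,0,0],[-1,0,0,0,0],[-1,0,0,0,0],[-1,0,0,0,0],[-1,0,0,0,0],[-1,0,0,0,0]],
  ],
)

```text
t: 5.45
eef_pos: [0.4343, -0.2632, 0.1178]
ee_rot: [3.142, -0.0, -1.717]
force: [0.0, -0.4, 0.4]
width: 0.0758
gripper_force: 0.0
```

apply_moves(
  commands=[
    [[-1,0,0,0,0],[-1,0,0,0,0],[-1,0,0,-0.15,0],[-1,0,0,-0.15,0],[-1,0,0,-0.08,0],[-1,0,0,-0.03,0],[-1,0,0,0,0],[1,0,0,0,0],[1,0,0,0,0],[1,0,0,0,0],[1,0,0,0,0],[1,0,0,0,0]],
  ],
  force=20,
)

```text
t: 6.65
eef_pos: [0.4345, -0.2632, 0.0361]
ee_rot: [-3.141, -0.0, -1.717]
force: [0.3, 0.2, -0.1]
width: 0.0532
gripper_force: 0.0
```

apply_moves(
  commands=[
    [[1,0,0,0,0],[1,0,0,0,0],[1,0,0,0,0],[1,0,0,0,0],[1,0,0,0,0],[1,0,0,0,0]],
  ],
)

```text
t: 7.25
eef_pos: [0.4343, -0.2632, 0.0357]
ee_rot: [3.141, 0.0, -1.717]
force: [-0.4, -0.4, 0.0]
width: 0.0051
gripper_force: 0.0
```

```bash
python3 - <<'E'
from h import *
print(arm.tip_reach)
d=load('w1')
print(w2pix(d,[[.435,-.26,.21],[.435,-.26,.19],[.435,-.26,.03],[.435,-.26,.1]]))
R=cv2.Rodrigues(np.array(d['rvec'],float))[0];print(-R.T@np.array(d['tvec']).ravel(),R.round(2))
g=grab('wrist','w3');s=grab('scene','s3')
M=np.zeros((420,800,3),np.uint8);M[:,:400]=g['image'][:,80:480];M[:360,400:]=cv2.resize(s['image'][120:255,330:480],(400,360),interpolation=cv2.INTER_CUBIC);cv2.imwrite('pics/m3.png',M)
E
```

```text
0.022
[[279.34577577 261.66371508]
 [279.35703789 248.5203586 ]
 [279.4039273  193.79850749]
 [279.38945983 210.68264287]]
[ 0.42451949 -0.33113525  0.38597961] [[-0.99  0.14 -0.  ]
 [ 0.14  0.96  0.26]
 [ 0.04  0.26 -0.97]]
```

View pics/m3.png

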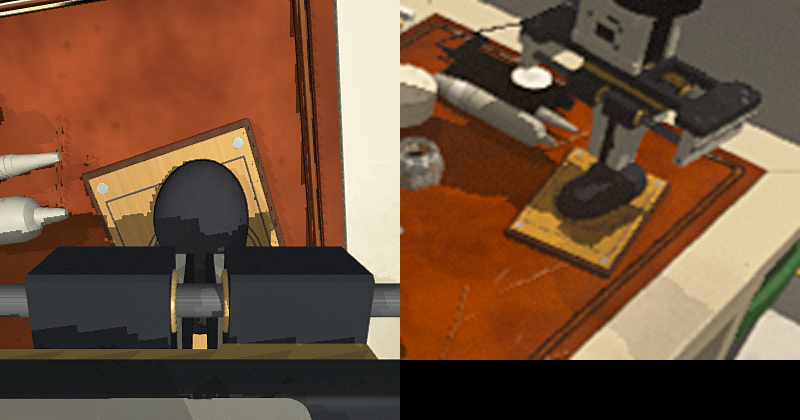

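The scene crop shows the closed fingers ending behind and right of the bean, at crop (610,165), instead of astride it. I'll check this by projection.

```bash
python3 - <<'E'
from h import *
s=load('s3');g=load('w3')
sc=lambda P:(w2pix(s,P)-[330,120])*[400/150,360/135]+[400,0]
print('tcp,tip,body',sc([[.4343,-.2632,.0357],[.4343,-.2632,.0137],[.4343,-.2632,.08]]))
print('plate corners(mean of top/wrist)',sc([[.493,-.313,.01],[.398,-.329,.01],[.376,-.188,.01],[.467,-.169,.01]]))
print('w3 tip',w2pix(g,[[.4343,-.2632,.0137],[.4343,-.2632,.0357]]))
print('bean far end',pix2w(g,(279,158),.0225), 'sides', pix2w(g,(235,205),.0225),pix2w(g,(327,205),.0225))
print('plate',pix2w(g,(160,178),.01),pix2w(g,(324,121),.01))
E
```

```text
tcp,tip,body [[605.91697425 172.48815439]
 [600.89757577 191.11391013]
 [616.52121203 133.13843084]]
plate corners(mean of top/wrist) [[576.75288357 143.05735503]
 [672.54015477 179.91028141]
 [609.6755651  265.67253322]
 [509.75195749 225.59748367]]
w3 tip [[279.05728419 246.45334976]
 [278.99255383 260.71840378]]
bean far end [ 0.42674627 -0.31474241  0.0225    ] sides [ 0.45393859 -0.29326235  0.0225    ] [ 0.40474397 -0.28605655  0.0225    ]
plate [ 0.49510661 -0.31215911  0.01      ] [ 0.39991231 -0.32964941  0.01      ]
```

Everything projects consistently. The tips are inside the bean's outline at its waist but meet nothing there, so I'll grip the wide lobe at about (0.430,-0.289) instead.

apply_moves(
  commands=[
    [[1,0,0,0.15,0],[-1,0,0,0.15,0],[-1,-0.023,-0.13,0,0],[-1,0,0,0,0],[-1,0,0,0,0],[-1,0,0,0,0],[-1,0,0,0,0],[-1,0,0,0,0],[-1,0,0,0,0],[-1,0,0,0,0],[-1,0,0,0,0],[-1,0,0,0,0]],
  ],
)

```text
t: 8.55
eef_pos: [0.4297, -0.2891, 0.0958]
ee_rot: [3.142, 0.0, -1.717]
force: [-0.3, -0.2, 0.1]
width: 0.0827
gripper_force: 0.0
```

apply_moves(
  commands=[
    [[-1,0,0,0,0],[-1,0,0,0,0],[-1,0,0,-0.15,0],[-1,0,0,-0.1,0],[-1,0,0,-0.05,0],[-1,0,0,0,0],[1,0,0,0,0],[1,0,0,0,0],[1,0,0,0,0],[1,0,0,0,0],[1,0,0,0,0],[1,0,0,0,0]],
  ],
  force=30,
)

```text
t: 9.75
eef_pos: [0.4298, -0.2892, 0.036]
ee_rot: [-3.141, -0.0, -1.717]
force: [-0.1, 0.4, 0.3]
width: 0.0453
gripper_force: 0.0
```

apply_moves(
  commands=[
    [[1,0,0,0,0],[1,0,0,0,0],[1,0,0,0,0]],
  ],
)

```text
t: 10.05
eef_pos: [0.4297, -0.2892, 0.0357]
ee_rot: [3.142, 0.0, -1.717]
force: [0.3, -0.1, 0.5]
width: 0.0213
gripper_force: 0.0
```

apply_moves(
  commands=[
    [[-1,0,0,0,0],[-1,0,0,0,0],[-1,0,0,0,0],[-1,0,0,0,0],[-1,0,0,0,0],[-1,0,0,0,0],[-1,0,0,0,0],[-1,0,0,0,0],[-1,0,0,0,0],[-1,0,0,-0.01,0],[-1,0,0,-0.01,0],[-1,0,0,0,0]],
  ],
)

```text
t: 11.25
eef_pos: [0.4295, -0.2891, 0.0314]
ee_rot: [3.141, 0.0, -1.717]
force: [0.4, -0.5, 0.1]
width: 0.0874
gripper_force: 0.0
```

apply_moves(
  commands=[
    [[-1,0,0,-0.01,0],[-1,0,0,0,0]],
  ],
)

```text
t: 11.45
eef_pos: [0.4295, -0.2891, 0.0295]
ee_rot: [3.141, 0.0, -1.717]
force: [-0.5, -0.0, 0.0]
width: 0.0874
gripper_force: 0.0
```

```bash
python3 - <<'E'
from h import *
s=grab('scene','s4')
sc=lambda P:(w2pix(s,P)-[370,150])*[800/100,560/70]
print(arm.get_state()['force'],arm.get_state()['eef_pos'],arm.get_state()['width'])
p=arm.get_state()['eef_pos'];y=np.array([np.sin(-1.717),-np.cos(-1.717),0])
print('fingers tips outer/inner',sc([p+y*k-[0,0,.022] for k in(-.065,-.044,.044,.065)]))
cv2.imwrite('pics/s4b.png',cv2.resize(s['image'][150:220,370:470],(800,560),interpolation=cv2.INTER_CUBIC))
E
```

```text
[-1.27311463  0.24930374 -0.55705537] [ 0.4296231  -0.28913816  0.02961948] 0.08798590404463166
fingers tips outer/inner [[181.10961497 213.05689232]
 [230.50006967 245.85790292]
 [451.14523775 392.39197597]
 [507.32320359 429.70068399]]
```

View pics/s4b.png

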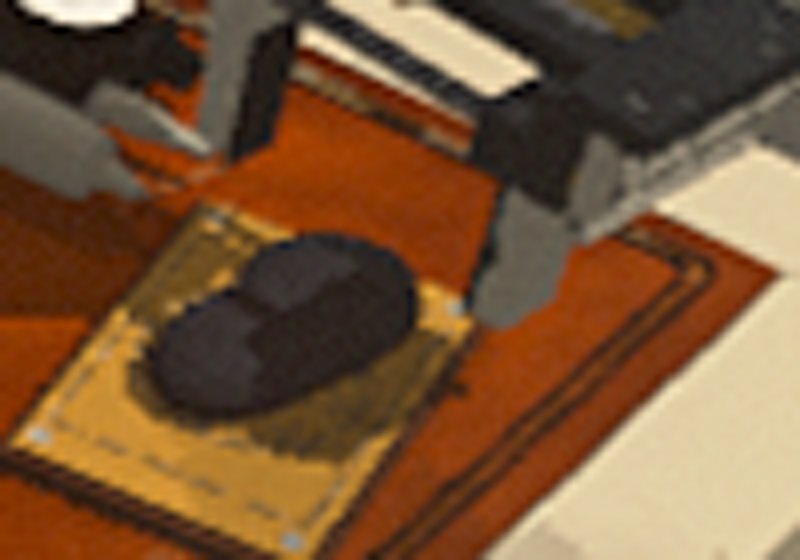

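The left fingertip shows at about (222,152) and the right at (507,322), but they should be near (206,229) and (479,411). The real tips are well above where the nominal geometry puts them, so I'll fit the offset.

```bash
python3 - <<'E'
from h import *
from scipy.optimize import least_squares
s=load('s4');p=np.array([.4296,-.2891,.0296]);y=np.array([np.sin(-1.717),-np.cos(-1.717),0])
T=np.array([p+y*k-[0,0,.022] for k in(-.0545,.0545)])
sc=lambda P:(w2pix(s,P)-[370,150])*8
obs=np.array([[222,152],[507,322]])
for dz in(.02,.025,.03,.035,.04):print(dz,sc(T+[0,0,dz])-obs)
r=least_squares(lambda d:(sc(T+d)-obs).ravel(),[0,0,.03]);print(r.x,r.fun)
d=load('w3');q=np.array([.4343,-.2632,.0357]);R=cv2.Rodrigues(np.array(d['rvec'],float))[0];print(-R.T@np.array(d['tvec']).ravel()-q)
E
```

```text
0.02 [[ -4.38243575  27.70940729]
 [-11.18212261  38.58095217]]
0.025 [[-1.33627076 15.05065607]
 [-6.91086845 25.72735531]]
0.03 [[ 1.73086209  2.30477001]
 [-2.60821542 12.77926899]]
0.035 [[  4.81918007 -10.52915368]
 [  1.72618401  -0.26435257]]
0.04 [[  7.92890341 -23.45203029]
 [  6.09268247 -13.4045706 ]]
[ 0.00269862 -0.00527001  0.0284987 ] [ 2.9862932  -4.65769229 -2.79721179  4.36278391]
[-0.01063813 -0.0703333   0.17551346]
```

apply_moves(
  commands=[
    [[-1,0.02,0.13,0,0],[-1,0,0,-0.02,0],[-1,0,0,-0.02,0],[-1,0,0,-0.02,0],[-1,0,0,-0.02,0],[-1,0,0,0,0]],
  ],
)

```text
t: 12.1
eef_pos: [0.4331, -0.2634, 0.013]
ee_rot: [3.14, 0.0, -1.718]
force: [0.3, -0.2, 0.4]
width: 0.0883
gripper_force: 0.0
```

apply_moves(
  commands=[
    [[-1,0,0,-0.01,0],[-1,0,0,-0.01,0],[-1,0,0,0,0]],
  ],
)

```text
t: 12.4
eef_pos: [0.4335, -0.2632, 0.0095]
ee_rot: [3.141, 0.0, -1.718]
force: [0.2, 0.1, -0.2]
width: 0.0877
gripper_force: 0.0
```

apply_moves(
  commands=[
    [[-1,0,0,-0.01,0],[-1,0,0,0,0]],
  ],
)

```text
t: 12.6
eef_pos: [0.4336, -0.2631, 0.0076]
ee_rot: [3.141, 0.0, -1.717]
force: [-0.5, 0.1, -0.4]
width: 0.0875
gripper_force: 0.0
```

apply_moves(
  commands=[
    [[-1,0,0,-0.01,0],[-1,0,0,0,0]],
  ],
)

```text
t: 12.8
eef_pos: [0.4336, -0.2631, 0.0056]
ee_rot: [3.141, 0.0, -1.717]
force: [0.2, 0.2, 0.7]
width: 0.0878
gripper_force: 0.0
```

apply_moves(
  commands=[
    [[1,0,0,0,0],[1,0,0,0,0],[1,0,0,0,0],[1,0,0,0,0],[1,0,0,0,0],[1,0,0,0,0],[1,0,0,0,0],[1,0,0,0,0]],
  ],
  force=20,
)

```text
t: 13.6
eef_pos: [0.4336, -0.2631, 0.0057]
ee_rot: [3.141, 0.0, -1.718]
force: [0.6, -0.6, -1.6]
width: 0.0456
gripper_force: 18.6
```

apply_moves(
  commands=[
    [[1,0,0,0.05,0],[1,0,0,0.1,0],[1,0,0,0.2,0],[1,0,0,0.2,0],[1,0,0,0,0]],
  ],
  force=25,
)

```text
t: 14.1
eef_pos: [0.4372, -0.2643, 0.1219]
ee_rot: [-3.132, -0.002, -1.716]
force: [1.0, 0.1, -2.3]
width: 0.0454
gripper_force: 23.2
```

apply_moves(
  commands=[
    [[1,-0.0075,0.1,0,0],[1,-0.0075,0.2,0,0],[1,-0.0075,0.23,0,0],[1,-0.0075,0.24,0,0],[1,-0.0075,0.24,0,0],[1,-0.0075,0.24,0,0],[1,-0.0075,0.24,0,0],[1,-0.0075,0.24,0,0],[1,-0.0075,0.24,0,0],[1,-0.0075,0.24,0,0],[1,-0.0075,0.24,0,0],[1,-0.0075,0.146,0,0]],
  ],
)

```text
t: 15.3
eef_pos: [0.4154, 0.2592, 0.116]
ee_rot: [-3.141, 0.001, -1.716]
force: [0.2, 0.1, -2.7]
width: 0.0454
gripper_force: 23.2
```

apply_moves(
  commands=[
    [[1,0,0,0,0],[1,0,0,0,0],[1,0,0,-0.1,0],[1,0,0,-0.15,0],[1,0,0,-0.15,0],[1,0,0,-0.05,0],[1,0,0,0,0]],
  ],
)

```text
t: 16.0
eef_pos: [0.4151, 0.2543, 0.0248]
ee_rot: [3.14, -0.003, -1.718]
force: [0.4, -0.1, -1.7]
width: 0.0455
gripper_force: 23.2
```

```bash
python3 - <<'E'
from h import *
s=grab('scene','s5');g=grab('wrist','w5');print(arm.get_state()['eef_pos'],arm.get_state()['width'],arm.get_state()['force'])
M=np.zeros((420,800,3),np.uint8);M[:,:400]=cv2.resize(g['image'][0:360,110:450],(400,420));M[:400,400:]=cv2.resize(s['image'][220:420,150:350],(400,400),interpolation=cv2.INTER_CUBIC);cv2.imwrite('pics/m5.png',M)
E
```

```text
[0.4163191  0.25608097 0.02673157] 0.04526178549062457 [ 0.17508786 -0.38404101 -1.32644794]
```

View pics/m5.png

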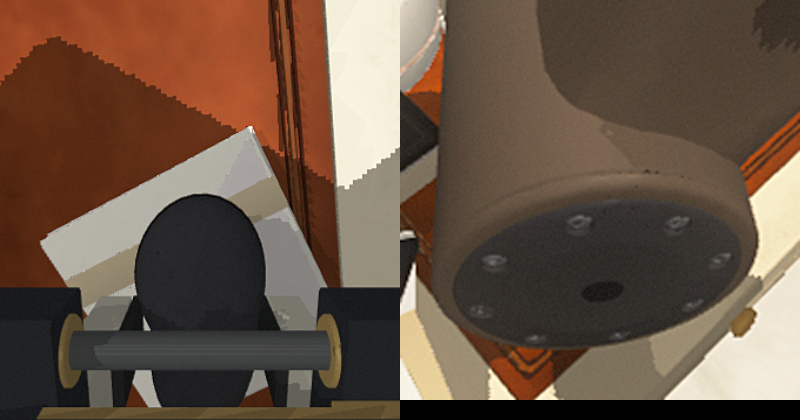

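The bean is held over the envelopes. Lowering now, watching the force.

apply_moves(
  commands=[
    [[1,0,0,-0.05,0],[1,0,0,-0.03,0],[1,0,0,0,0],[1,0,0,0,0]],
  ],
)

```text
t: 16.5
eef_pos: [0.4157, 0.256, 0.0098]
ee_rot: [3.142, -0.0, -1.717]
force: [0.3, -0.2, -1.9]
width: 0.0457
gripper_force: 23.2
```

apply_moves(
  commands=[
    [[1,0,0,-0.008,0],[1,0,0,0,0]],
  ],
)

```text
t: 16.7
eef_pos: [0.4157, 0.2561, 0.0082]
ee_rot: [-3.142, 0.0, -1.717]
force: [-0.3, -0.3, -1.6]
width: 0.0458
gripper_force: 23.2
```

apply_moves(
  commands=[
    [[1,0,0,-0.006,0],[1,0,0,0,0]],
  ],
)

```text
t: 16.9
eef_pos: [0.4157, 0.256, 0.0069]
ee_rot: [3.142, 0.0, -1.717]
force: [-0.1, 0.1, -2.7]
width: 0.0459
gripper_force: 23.2
```

apply_moves(
  commands=[
    [[1,0,0,-0.005,0],[1,0,0,0,0]],
  ],
)

```text
t: 17.1
eef_pos: [0.4157, 0.256, 0.0059]
ee_rot: [3.141, -0.0, -1.717]
force: [-0.6, -0.5, -2.1]
width: 0.0454
gripper_force: 23.2
```

apply_moves(
  commands=[
    [[1,0,0,-0.005,0],[1,0,0,0,0]],
  ],
)

```text
t: 17.3
eef_pos: [0.4158, 0.2561, 0.0056]
ee_rot: [-3.141, 0.0, -1.717]
force: [-2.7, -1.2, 7.9]
width: 0.0459
gripper_force: 24.6
```

apply_moves(
  commands=[
    [[-1,0,0,0,0],[-1,0,0,0,0],[-1,0,0,0,0],[-1,0,0,0,0],[-1,0,0,0,0],[-1,0,0,0,0],[-1,0,0,0,0],[-1,0,0,0.05,0],[-1,0,0,0.2,0],[-1,0,0,0.2,0],[-1,0,0,0.2,0],[-1,0,0,0,0]],
  ],
)

```text
t: 18.5
eef_pos: [0.4183, 0.2585, 0.1414]
ee_rot: [-3.136, 0.008, -1.716]
force: [0.4, 0.9, -0.7]
width: 0.0875
gripper_force: 0.0
```

```bash
python3 - <<'E'
from h import *
g=grab('wrist','w6');t=grab('top','t6');print(arm.get_state()['eef_pos'],arm.get_state()['width'],arm.get_state()['force'])
M=np.zeros((420,800,3),np.uint8);M[:,:400]=cv2.resize(g['image'][0:360,110:450],(400,420));M[:400,400:]=cv2.resize(t['image'][200:300,345:445],(400,400),interpolation=cv2.INTER_CUBIC);cv2.imwrite('pics/m6.png',M)
E
```

```text
[0.41603898 0.25655123 0.13672437] 0.08721120999298934 [ 0.31050513  0.09358045 -0.94723807]
```

View pics/m6.png

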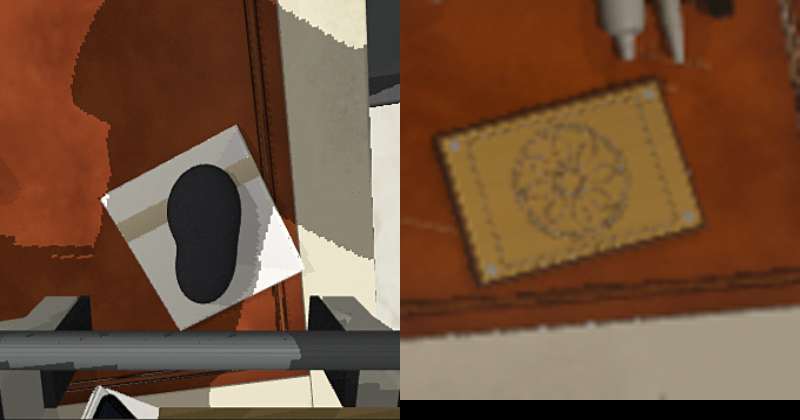

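The bean lies flat near the middle of the envelopes, at about (205,233) in the left crop, and the plate hasn't moved. Next I'll check the lateral bias.

```bash
python3 - <<'E'
from h import *
g=load('w6');t=load('t6')
f=lambda u,v:(110+u*.85,v*360/420)
print('bean',pix2w(g,f(205,233),.0225),pix2w(g,f(210,164),.02),pix2w(g,f(202,303),.02))
ev=np.array([pix2w(g,f(*p),.01) for p in((101,199),(238,126),(303,268),(181,330))]);print('env',ev.mean(0))
A=lambda u,v:(345+(u-400)/4-.375,200+v/4-.375)
pc=np.array([pix2w(t,A(*p),.01)[:2] for p in((437,135),(657,78),(703,225),(483,285))]);print(pc,pc.mean(0))
e=pc[0]-pc[1]+pc[3]-pc[2];print(np.arctan2(-e[0],e[1]))
E
```

```text
bean [0.41397364 0.25334207 0.0225    ] [0.40374305 0.2058161  0.02      ] [0.42393382 0.3075866  0.02      ]
env [0.41383178 0.2574297  0.01      ]
[[ 0.47040855 -0.16937017]
 [ 0.49499571 -0.31262799]
 [ 0.40021503 -0.32791091]
 [ 0.37483263 -0.18676532]] [ 0.43511298 -0.2491686 ]
0.1739243503030215
```

apply_moves(
  commands=[
    [[-1,0,-0.211,0,0.0441],[-1,0,-0.211,0,0.0441],[-1,0,-0.211,0,0.0441],[-1,0,-0.211,0,0.0441],[-1,0,-0.211,0,0.0441],[-1,0,-0.211,0,0.0441],[-1,0,-0.211,0,0.0441],[-1,0,-0.211,0,0.0441],[-1,0,-0.211,0,0.0441],[-1,0,-0.211,0,0.0441],[-1,0,-0.211,0,0.0441],[-1,0,-0.211,0,0.0441]],
  ],
)

```text
t: 19.8
eef_pos: [0.4159, -0.2226, 0.1341]
ee_rot: [-3.141, 0.002, -0.145]
force: [1.0, 0.3, 0.4]
width: 0.0876
gripper_force: 0.0
```

apply_moves(
  commands=[
    [[-1,-0.15,0,0,0],[-1,-0.15,0,0,0],[-1,0,0,0,0],[-1,0,0,-0.2,0],[-1,0,0,-0.2,0],[-1,0,0,-0.13,0],[-1,0,0,0,0]],
  ],
)

```text
t: 20.5
eef_pos: [0.3539, -0.2206, 0.0258]
ee_rot: [3.141, 0.008, -0.15]
force: [-0.4, -0.4, 0.4]
width: 0.0878
gripper_force: 0.0
```

apply_moves(
  commands=[
    [[-1,0,-0.085,0,0.0155],[-1,0,-0.085,0,0.0155],[-1,0,0,0,0],[-1,0,0,-0.06,0],[-1,0,0,-0.06,0],[-1,0,0,-0.02,0],[-1,0,0,0,0],[-1,0,0,0,0]],
  ],
)

```text
t: 21.3
eef_pos: [0.3575, -0.2551, 0.0017]
ee_rot: [3.141, -0.001, -0.052]
force: [-0.3, 0.7, -0.2]
width: 0.0877
gripper_force: 0.0
```

apply_moves(
  commands=[
    [[-1,0,0,-0.01,0],[-1,0,0,0,0]],
  ],
)

```text
t: 21.5
eef_pos: [0.3572, -0.2552, -0.0007]
ee_rot: [3.142, -0.0, -0.053]
force: [0.6, 0.4, 0.8]
width: 0.0875
gripper_force: 0.0
```

apply_moves(
  commands=[
    [[-1,0,0,-0.01,0],[-1,0,0,0,0]],
  ],
)

```text
t: 21.7
eef_pos: [0.3569, -0.2552, -0.0031]
ee_rot: [-3.142, 0.0, -0.053]
force: [0.2, 0.4, 0.1]
width: 0.0878
gripper_force: 0.0
```

apply_moves(
  commands=[
    [[-1,0,0,-0.01,0],[-1,0,0,0,0]],
  ],
)

```text
t: 21.9
eef_pos: [0.3569, -0.2552, -0.0052]
ee_rot: [-3.142, 0.0, -0.053]
force: [-0.2, -0.9, -0.9]
width: 0.0874
gripper_force: 0.0
```

apply_moves(
  commands=[
    [[-1,0,0,-0.01,0],[-1,0,0,0,0]],
  ],
)

```text
t: 22.1
eef_pos: [0.3569, -0.2552, -0.0072]
ee_rot: [-3.142, 0.0, -0.052]
force: [0.1, 0.5, -0.1]
width: 0.0868
gripper_force: 0.0
```

apply_moves(
  commands=[
    [[-1,0,0,-0.007,0],[-1,0,0,0,0]],
  ],
)

```text
t: 22.3
eef_pos: [0.3569, -0.2552, -0.0085]
ee_rot: [-3.142, 0.0, -0.052]
force: [-0.3, 0.3, 0.9]
width: 0.0877
gripper_force: 0.0
```

apply_moves(
  commands=[
    [[-1,0,0,-0.005,0],[-1,0,0,0,0]],
  ],
)

```text
t: 22.5
eef_pos: [0.357, -0.2552, -0.0095]
ee_rot: [-3.142, 0.0, -0.053]
force: [-0.0, 0.0, -0.3]
width: 0.0876
gripper_force: 0.0
```

apply_moves(
  commands=[
    [[-1,0,0,-0.005,0],[-1,0,0,0,0]],
  ],
)

```text
t: 22.7
eef_pos: [0.357, -0.2552, -0.0105]
ee_rot: [-3.142, 0.0, -0.052]
force: [0.5, -0.2, -0.4]
width: 0.0881
gripper_force: 0.0
```

apply_moves(
  commands=[
    [[-1,0,0,-0.005,0],[-1,0,0,0,0]],
  ],
)

```text
t: 22.9
eef_pos: [0.357, -0.2552, -0.0115]
ee_rot: [-3.142, 0.0, -0.053]
force: [0.1, -0.0, -0.3]
width: 0.0879
gripper_force: 0.0
```

apply_moves(
  commands=[
    [[-1,0,0,-0.005,0],[-1,0,0,0,0]],
  ],
)

```text
t: 23.1
eef_pos: [0.357, -0.2552, -0.0125]
ee_rot: [-3.142, 0.0, -0.052]
force: [0.7, 0.0, 0.5]
width: 0.0878
gripper_force: 0.0
```

apply_moves(
  commands=[
    [[-1,0,0,-0.005,0],[-1,0,0,0,0]],
  ],
)

```text
t: 23.3
eef_pos: [0.357, -0.2552, -0.0135]
ee_rot: [-3.142, 0.0, -0.052]
force: [0.4, 0.8, 0.5]
width: 0.088
gripper_force: 0.0
```

apply_moves(
  commands=[
    [[-1,0,0,-0.005,0],[-1,0,0,0,0]],
  ],
)

```text
t: 23.5
eef_pos: [0.357, -0.2552, -0.0145]
ee_rot: [-3.142, 0.0, -0.053]
force: [-0.1, -0.1, 0.9]
width: 0.0875
gripper_force: 0.0
```

apply_moves(
  commands=[
    [[-1,0,0,-0.005,0],[-1,0,0,0,0]],
  ],
)

```text
t: 23.7
eef_pos: [0.3571, -0.2552, -0.0154]
ee_rot: [3.142, 0.0, -0.052]
force: [-0.2, 0.6, 1.0]
width: 0.0877
gripper_force: 0.0
```

```bash
python3 - <<'E'
from h import *
s=grab('scene','s7');t=grab('top','t7');st=arm.get_state();p=st['eef_pos'];print(p,st['force'])
y=np.array([np.sin(-.053),-np.cos(-.053),0])
sc=lambda P:(w2pix(s,P)-[390,170])*6.6
for dz in(-.022,.008,.012):print(dz,sc([p+y*k+[0,0,dz] for k in(-.0545,.0545)]))
M=np.zeros((600,800,3),np.uint8);M[:,:]=cv2.resize(s['image'][170:261,390:511],(800,600),interpolation=cv2.INTER_CUBIC);cv2.imwrite('pics/m7.png',M)
E
```

```text
[ 0.35703285 -0.25517495 -0.01540926] [-0.57868885 -0.42703888 -0.42069694]
-0.022 [[153.3231457  427.3165944 ]
 [323.78901951 287.95919489]]
0.008 [[172.18662427 368.06440921]
 [345.24914691 228.97541517]]
0.012 [[174.76607465 359.9620822 ]
 [348.17966776 220.92079401]]
```

View pics/m7.png

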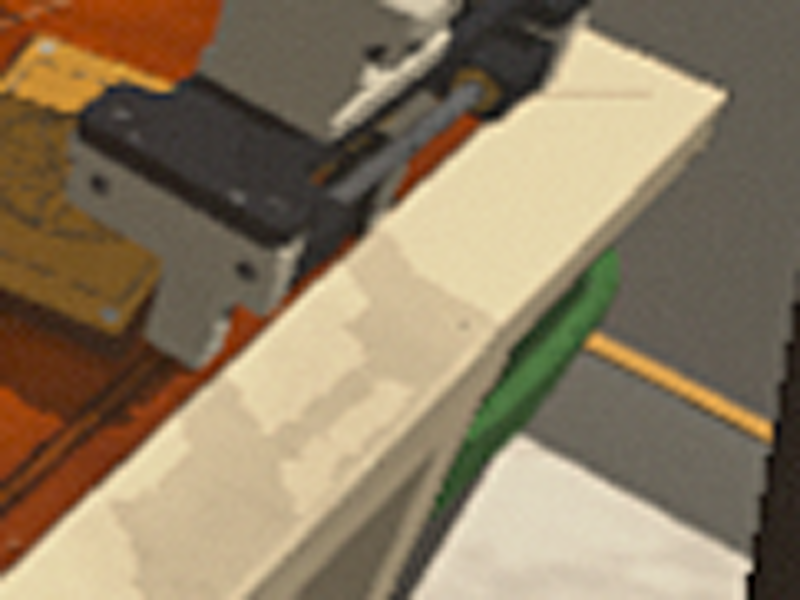

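The left fingertip shows at about (175,360), so it is just above the desk. I'll keep probing in 1 mm steps.

apply_moves(
  commands=[
    [[-1,0,0,-0.005,0],[-1,0,0,0,0]],
  ],
)

```text
t: 24.0
eef_pos: [0.3571, -0.2552, -0.0156]
ee_rot: [3.141, -0.0, -0.052]
force: [-3.2, 2.5, 15.0]
width: 0.0878
gripper_force: 7.8
```

apply_moves(
  commands=[
    [[-1,0,0,-0.005,0],[-1,0,0,0,0]],
  ],
)

```text
t: 24.2
eef_pos: [0.3571, -0.2552, -0.0157]
ee_rot: [3.141, -0.0, -0.052]
force: [-6.8, 5.8, 32.3]
width: 0.0875
gripper_force: 16.3
```

apply_moves(
  commands=[
    [[-1,0,0,-0.005,0],[-1,0,0,0,0]],
  ],
)

```text
t: 24.4
eef_pos: [0.3572, -0.2553, -0.0158]
ee_rot: [3.141, -0.001, -0.052]
force: [-9.8, 11.1, 49.5]
width: 0.0877
gripper_force: 24.8
```

Contact with the desk came at a reported z of -0.0155, so tip height is reported z + 0.0155. I'll raise to 3 mm clear and check the body height against the picture.

apply_moves(
  commands=[
    [[-1,0,0,0.03,0],[-1,0,0,0,0]],
  ],
)

```text
t: 24.6
eef_pos: [0.3577, -0.2553, -0.0116]
ee_rot: [3.141, -0.002, -0.052]
force: [-0.4, -0.5, -0.1]
width: 0.0876
gripper_force: 0.0
```

```bash
python3 - <<'E'
from h import *
s=load('s7');p=np.array([.357,-.2552,0.]);x=np.array([np.cos(-.053),np.sin(-.053),0]);y=np.array([-x[1],x[0],0])
sc=lambda P:(w2pix(s,P)-[390,170])*6.6
print('finger tip corners',sc([p+y*.065+x*k for k in(.0095,-.0095)]).round())
for h in(.03,.045,.055,.066):print(h,[ (k,sc([p+y*k+x*.039+[0,0,h],p+y*k-x*.039+[0,0,h]]).round().tolist()) for k in(.065,.0965)])
E
```

```text
finger tip corners [[136. 353.]
 [183. 382.]]
0.03 [(0.065, [[84.0, 246.0], [279.0, 366.0]]), (0.0965, [[28.0, 288.0], [224.0, 411.0]])]
0.045 [(0.065, [[93.0, 214.0], [290.0, 333.0]]), (0.0965, [[36.0, 256.0], [235.0, 379.0]])]
0.055 [(0.065, [[99.0, 192.0], [298.0, 311.0]]), (0.0965, [[42.0, 234.0], [242.0, 357.0]])]
0.066 [(0.065, [[105.0, 168.0], [307.0, 286.0]]), (0.0965, [[48.0, 209.0], [251.0, 332.0]])]
```

apply_moves(
  commands=[
    [[-1,0.025,-0.0013,0,0],[-1,0.025,-0.0013,0,0],[-1,0.025,-0.0013,0,0],[-1,0.025,-0.0013,0,0],[-1,0.025,-0.0013,0,0],[-1,0.025,-0.0013,0,0],[-1,0.025,-0.0013,0,0],[-1,0.025,-0.0013,0,0],[-1,0.025,-0.0013,0,0],[-1,0.025,-0.0013,0,0],[-1,0.02,-0.0013,0,0],[-1,0,0,0,0]],
  ],
)

```text
t: 25.8
eef_pos: [0.4094, -0.2578, -0.0128]
ee_rot: [-3.141, 0.004, -0.053]
force: [-5.8, 0.3, 1.7]
width: 0.0882
gripper_force: 2.6
```

apply_moves(
  commands=[
    [[-1,-0.04,0,0,0],[-1,0,0,0.15,0],[-1,0,0,0.2,0],[-1,0,0,0.2,0],[-1,0,0,0.2,0],[-1,0,0,0,0],[-1,0,0,0,0]],
  ],
)

```text
t: 26.5
eef_pos: [0.4041, -0.2582, 0.139]
ee_rot: [3.141, -0.005, -0.052]
force: [0.1, 0.5, -0.9]
width: 0.0877
gripper_force: 0.0
```

```bash
cat >> h.py <<'E'
O=np.array([.585,-.010]);YS=-.054
XS=np.array([np.cos(YS),np.sin(YS)]);YV=np.array([-XS[1],XS[0]])
def st(P): r=np.asarray(P)[...,:2]-O; return np.stack([r@XS,r@YV],-1)
def plate(d,z=.01):
    h=cv2.cvtColor(d['image'],cv2.COLOR_BGR2HSV)
    m=cv2.inRange(h,(15,70,60),(28,255,255)); m=cv2.morphologyEx(m,cv2.MORPH_OPEN,np.ones((3,3)))
    m=cv2.morphologyEx(m,cv2.MORPH_CLOSE,np.ones((9,9)))
    n,l,s,c=cv2.connectedComponentsWithStats(m);k=1+s[1:,4].argmax();pts=np.argwhere(l==k)[:,::-1].astype(float)
    W=np.array([pix2w(d,p,z)[:2] for p in pts]).astype(np.float32)
    (c,wh,a)=cv2.minAreaRect(W*1000); box=cv2.boxPoints((c,wh,a))/1000
    e=sorted([box[1]-box[0],box[2]-box[1]],key=np.linalg.norm)[1];e=e*np.sign(e[1])
    return s[k],np.array(c)/1000,np.array(wh),np.arctan2(-e[0],e[1])
E
python3 - <<'E'
from h import *
print(arm.get_state()['eef_pos'])
for c in('wrist','top'):
    d=grab(c,'p8'+c);b,c,wh,a=plate(d);print(b,c,st(c),wh,a)
print(plate(load('t6')))
E
```

```text
[ 0.40412915 -0.25818754  0.13903311]
[  182    65   179   117 19933] [ 0.47038876 -0.25685785] [-0.10112033 -0.25268402] [142.76673889  92.50219727] -0.051666074
[   0    7  560  241 3288] [ 1.01023578 -0.09718213] [ 0.42932148 -0.06410347] [1576.41210938  619.88061523] -0.44297674
(array([   0,    7,  560,  241, 3317], dtype=int32), array([ 1.01023578, -0.09718213]), array([1576.41210938,  619.88061523]), np.float32(-0.44297674))
```

```bash
python3 - <<'E'
from h import *
d=load('w1');print(pix2w(d,(206,138),.008),pix2w(d,(208,170),.008))
s=load('t6')
A=lambda u,v:(345+(u-400)/4-.375,200+v/4-.375)
print(pix2w(s,A(627,62),.008),pix2w(s,A(682,62),.008))
E
```

```text
[ 0.50204851 -0.32453119  0.008     ] [ 0.50648423 -0.29181443  0.008     ]
[ 0.50718789 -0.29568825  0.008     ] [ 0.50425368 -0.33056077  0.008     ]
```

apply_moves(
  commands=[
    [[0,0.0234,-0.0407,0,-0.0417],[0,0.0234,-0.0407,0,-0.0417],[0,0.0234,-0.0407,0,-0.0417],[0,0.0234,-0.0407,0,-0.0417],[0,0.0234,-0.0407,0,-0.0417],[0,0.0234,-0.0407,0,-0.0417],[0,0.0234,-0.0407,0,-0.0417],[0,0.0234,-0.0407,0,-0.0417],[0,0.0234,-0.0407,0,-0.0417],[0,0.0234,-0.0407,0,-0.0417],[0,0.0234,-0.0407,0,-0.0417],[0,0.0234,-0.0407,0,-0.0417]],
  ],
)

```text
t: 27.8
eef_pos: [0.4587, -0.3558, 0.1357]
ee_rot: [3.139, 0.001, -1.63]
force: [1.2, -0.5, -0.1]
width: 0.0439
gripper_force: 0.0
```

apply_moves(
  commands=[
    [[0,0,0,0,0],[0,0,0,-0.2,0],[0,0,0,-0.2,0],[0,0,0,-0.2,0],[0,0,0,0,0]],
  ],
)

```text
t: 28.3
eef_pos: [0.4545, -0.3535, 0.0119]
ee_rot: [3.131, 0.004, -1.622]
force: [-2.0, 0.7, -0.3]
width: 0.044
gripper_force: 0.0
```

apply_moves(
  commands=[
    [[0,0,0,-0.03,0],[0,0,0,-0.03,0],[0,0,0,-0.03,0],[0,0,0,0,0],[0,0,0,0,0]],
  ],
)

```text
t: 28.8
eef_pos: [0.4596, -0.3559, 0.0003]
ee_rot: [-3.141, -0.0, -1.624]
force: [0.8, 0.7, -0.2]
width: 0.0438
gripper_force: 0.0
```

apply_moves(
  commands=[
    [[0,0,0,-0.03,0],[0,0,0,-0.029,0],[0,0,0,0,0],[0,0.0013,0.025,0,0],[0,0.0013,0.025,0,0],[0,0.0013,0.025,0,0],[0,0.0027,0.05,0,0],[0,0.0027,0.05,0,0],[0,0.0027,0.05,0,0]],
  ],
)

```text
t: 29.7
eef_pos: [0.4616, -0.3108, -0.012]
ee_rot: [-3.141, -0.001, -1.625]
force: [-0.9, -7.5, -2.8]
width: 0.0439
gripper_force: 3.4
```

apply_moves(
  commands=[
    [[0,0.0027,0.05,0,0],[0,0.0027,0.05,0,0],[0,0.0027,0.05,0,0],[0,0.0027,0.05,0,0],[0,0.0027,0.05,0,0],[0,0.0027,0.05,0,0],[0,0.0027,0.05,0,0],[0,0.0027,0.05,0,0],[0,0.0013,0.025,0,0],[0,0,0,0,0]],
  ],
)

```text
t: 30.7
eef_pos: [0.4663, -0.2249, -0.0121]
ee_rot: [-3.142, 0.0, -1.623]
force: [0.3, 0.1, -0.3]
width: 0.0439
gripper_force: 0.0
```

```bash
python3 - <<'E'
from h import *
s=arm.get_state();print(s['eef_pos'],st(s['eef_pos']),s['force'])
d=grab('scene','s9')
h=cv2.cvtColor(d['image'],cv2.COLOR_BGR2HSV)
m=cv2.inRange(h,(15,70,60),(28,255,255));n,l,S,c=cv2.connectedComponentsWithStats(m);i=S[1:,4].argsort()[::-1][:4]+1;print(S[i])
E
```

```text
[ 0.46633294 -0.22490728 -0.01211937] [-0.10689473 -0.22099893] [ 0.28392548  0.06478111 -0.33616415]
[[   0    0  158   72 2944]
 [ 313  183  184  206 2205]
 [ 324  187   69   47 1662]
 [ 271  314   80  106 1198]]
```

```bash
python3 - <<'E'
from h import *
d=load('s9')
m=cv2.inRange(cv2.cvtColor(d['image'],cv2.COLOR_BGR2HSV),(15,70,60),(28,255,255));n,l,S,c=cv2.connectedComponentsWithStats(m)
k=[i for i in range(1,n) if S[i,0]==324 and S[i,1]==187][0]
W=np.array([pix2w(d,p,.01)[:2] for p in np.argwhere(l==k)[:,::-1].astype(float)]).astype(np.float32)
q=st(W);print(q.min(0),q.max(0));c,wh,a=cv2.minAreaRect((q*1000).astype(np.float32));print(c,wh,a,cv2.boxPoints((c,wh,a)).round())
E
```

```text
[-0.14488141 -0.20606839] [-0.04948146 -0.06025829]
(-97.1158447265625, -133.17556762695312) (145.97799682617188, 95.24272155761719) 89.84718322753906 [[-145. -206.]
 [ -50. -206.]
 [ -49.  -60.]
 [-145.  -60.]]
```

apply_moves(
  commands=[
    [[0,0.0013,0.025,0,0],[0,0.0013,0.025,0,0],[0,0.0023,0.05,0,0],[0,0.0023,0.05,0,0],[0,0.0023,0.05,0,0],[0,0.0023,0.05,0,0],[0,0.0023,0.05,0,0],[0,0.0023,0.05,0,0],[0,0.0023,0.05,0,0],[0,0.0023,0.05,0,0],[0,0.0023,0.05,0,0],[0,0.0023,0.05,0,0]],
  ],
)

```text
t: 31.95
eef_pos: [0.4713, -0.1149, -0.0122]
ee_rot: [3.142, -0.0, -1.625]
force: [0.5, -0.7, -0.7]
width: 0.044
gripper_force: 0.5
```

apply_moves(
  commands=[
    [[0,0.0023,0.05,0,0],[0,0.0013,0.025,0,0],[0,0.0013,0.025,0,0],[0,0.0006,0.0125,0,0],[0,0.0006,0.0125,0,0],[0,0,0,0,0],[0,0,-0.04,0,0],[0,0,0,0.2,0],[0,0,0,0.2,0],[0,0,0,0.2,0],[0,0,0,0.15,0],[0,0,0,0,0]],
  ],
)

```text
t: 33.15
eef_pos: [0.4753, -0.0992, 0.1423]
ee_rot: [-3.134, 0.001, -1.624]
force: [0.4, 1.0, 0.2]
width: 0.0439
gripper_force: 0.0
```

```bash
cat >> h.py <<'E'
def plate2(d,z=.01):
    m=cv2.inRange(cv2.cvtColor(d['image'],cv2.COLOR_BGR2HSV),(15,70,60),(28,255,255));n,l,S,c=cv2.connectedComponentsWithStats(m)
    for k in range(1,n):
        if S[k,4]<300: continue
        W=np.array([pix2w(d,p,z)[:2] for p in np.argwhere(l==k)[:,::-1].astype(float)]);q=st(W)
        if np.abs(q).max()>.4: continue
        c,wh,a=cv2.minAreaRect((q*1000).astype(np.float32));print(S[k],np.round(c),np.round(wh),round(a,1),cv2.boxPoints((c,wh,a)).round().tolist())
E
python3 - <<'E'
from h import *
s=arm.get_state();print(s['eef_pos'],st(s['eef_pos']),s['force'])
for c in('scene','wrist'):print(c);plate2(grab(c,'p10'+c))
E
```

```text
[ 0.47530997 -0.09920966  0.14233321] [-0.10471516 -0.09500001] [0.39522915 1.04999853 0.15009445]
scene
[ 281  211   76   55 2058] [-98.   2.] [145.  95.] 90.0 [[-146.0, -71.0], [-51.0, -71.0], [-51.0, 74.0], [-146.0, 74.0]]
wrist
[  0 129  70  51 724] [  99. -141.] [42. 57.] 72.2 [[65.0, -153.0], [120.0, -170.0], [133.0, -130.0], [78.0, -112.0]]
[  18  200   43   54 1369] [108. -74.] [29. 48.] 6.4 [[91.0, -52.0], [97.0, -99.0], [125.0, -96.0], [120.0, -48.0]]
[ 221  229  103   55 4940] [-99. -46.] [92. 52.] 0.2 [[-145.0, -20.0], [-145.0, -73.0], [-53.0, -72.0], [-53.0, -20.0]]
[163 269  21  64 737] [-5. -1.] [67. 18.] 83.4 [[-18.0, -33.0], [0.0, -35.0], [8.0, 31.0], [-10.0, 33.0]]
[375 269  22  64 742] [-206.   -2.] [19. 67.] 7.0 [[-219.0, 30.0], [-211.0, -36.0], [-193.0, -34.0], [-201.0, 33.0]]
[ 137  317  414   43 7789] [-168.   38.] [407.  46.] 0.1 [[-372.0, 61.0], [-372.0, 15.0], [35.0, 16.0], [35.0, 62.0]]
```

apply_moves(
  commands=[
    [[-1,-0.0242,0.0418,0,0.0417],[-1,-0.0242,0.0418,0,0.0417],[-1,-0.0242,0.0418,0,0.0417],[-1,-0.0242,0.0418,0,0.0417],[-1,-0.0242,0.0418,0,0.0417],[-1,-0.0242,0.0418,0,0.0417],[-1,-0.0242,0.0418,0,0.0417],[-1,-0.0242,0.0418,0,0.0417],[-1,-0.0242,0.0418,0,0.0417],[-1,-0.0242,0.0418,0,0.0417],[-1,-0.0242,0.0418,0,0.0417],[-1,-0.0242,0.0418,0,0.0417]],
  ],
)

```text
t: 34.45
eef_pos: [0.4133, 0.0013, 0.1364]
ee_rot: [3.14, 0.003, -0.048]
force: [-0.3, -0.3, -0.6]
width: 0.0878
gripper_force: 0.0
```

apply_moves(
  commands=[
    [[-1,0,0,0,0],[-1,0,0,0,0],[-1,0,0,0,0]],
  ],
)

```text
t: 34.75
eef_pos: [0.4143, 0.0012, 0.1373]
ee_rot: [3.141, 0.001, -0.055]
force: [-0.6, -0.5, -0.1]
width: 0.0877
gripper_force: 0.0
```

apply_moves(
  commands=[
    [[-1,0,0,-0.2,0],[-1,0,0,-0.2,0],[-1,0,0,-0.2,0],[-1,0,0,-0.1,0],[-1,0,0,-0.04,0],[-1,0,0,0,0],[-1,0,0,0,0]],
  ],
)

```text
t: 35.45
eef_pos: [0.4152, 0.0017, -0.0095]
ee_rot: [-3.141, -0.001, -0.053]
force: [-0.1, 0.3, -0.3]
width: 0.0877
gripper_force: 0.0
```

apply_moves(
  commands=[
    [[-1,0.03,-0.0016,-0.0075,0],[-1,0.03,-0.0016,0,0],[-1,0.03,-0.0016,0,0],[-1,0.03,-0.0016,0,0],[-1,0.03,-0.0016,0,0],[-1,0.03,-0.0016,0,0],[-1,0.03,-0.0016,0,0],[-1,0.03,-0.0016,0,0],[-1,0.03,-0.0016,0,0]],
  ],
)

```text
t: 36.35
eef_pos: [0.4693, -0.0012, -0.0117]
ee_rot: [-3.141, -0.0, -0.052]
force: [-1.1, -0.1, -0.8]
width: 0.0875
gripper_force: 0.5
```

```bash
python3 - <<'E'
from h import *
s=arm.get_state();print(s['eef_pos'],st(s['eef_pos']),s['force'])
plate2(grab('scene','p11'),.022)
E
```

```text
[ 0.46932197 -0.00119984 -0.01167094] [-0.11598439  0.00254375] [-1.1442592  -0.12043374 -0.82475166]
[268 220  33  33 311] [-58.  67.] [ 30. 103.] 78.6 [[-111.0, 62.0], [-10.0, 42.0], [-4.0, 71.0], [-105.0, 92.0]]
```

apply_moves(
  commands=[
    [[-1,0.03,-0.0016,0,0],[-1,0.03,-0.0016,0,0],[-1,0.03,-0.0016,0,0],[-1,0.03,-0.0016,0,0]],
  ],
)

```text
t: 36.8
eef_pos: [0.4915, -0.003, -0.0121]
ee_rot: [3.141, 0.002, -0.053]
force: [-3.4, 0.0, -0.6]
width: 0.0878
gripper_force: 1.8
```

apply_moves(
  commands=[
    [[-1,0.03,-0.0016,0,0],[-1,0.03,-0.0016,0,0],[-1,0.03,-0.0016,0,0],[-1,0.025,-0.0013,0,0]],
  ],
)

```text
t: 37.2
eef_pos: [0.5162, -0.0038, -0.0116]
ee_rot: [-3.142, -0.0, -0.052]
force: [-2.5, -0.5, -1.2]
width: 0.0875
gripper_force: 1.2
```

apply_moves(
  commands=[
    [[-1,0.025,-0.0013,0,0],[-1,0.02,-0.0013,0,0],[-1,0.015,-0.0008,0.004,0],[-1,0.015,-0.0008,0.005,0],[-1,0.015,-0.0008,0.005,0]],
  ],
)

```text
t: 37.7
eef_pos: [0.533, -0.005, -0.0088]
ee_rot: [3.141, 0.001, -0.053]
force: [-4.8, -0.6, 3.4]
width: 0.0876
gripper_force: 2.8
```

apply_moves(
  commands=[
    [[-1,0.015,-0.0008,0.005,0],[-1,0.015,-0.0008,0.005,0],[-1,0.015,-0.0008,0.005,0]],
  ],
)

```text
t: 38.0
eef_pos: [0.5414, -0.0056, -0.0057]
ee_rot: [3.141, 0.002, -0.053]
force: [-8.8, 0.7, 6.9]
width: 0.0875
gripper_force: 5.0
```

```bash
python3 - <<'E'
from h import *
s=arm.get_state();print(s['eef_pos'],st(s['eef_pos']),s['force'])
E
```

```text
[ 0.54136521 -0.00563253 -0.0056541 ] [-0.04380691  0.00200597] [-8.79768042  0.71921453  6.90484063]
```

apply_moves(
  commands=[
    [[-1,0.015,-0.0008,0.006,0],[-1,0.015,-0.0008,0.005,0]],
  ],
)

```text
t: 38.2
eef_pos: [0.5467, -0.0061, -0.0035]
ee_rot: [3.141, 0.003, -0.053]
force: [-13.8, 2.2, 7.9]
width: 0.0875
gripper_force: 8.0
```

apply_moves(
  commands=[
    [[-1,0.015,-0.0008,0.002,0],[-1,0.015,-0.0008,0,0]],
  ],
)

```text
t: 38.4
eef_pos: [0.556, -0.0056, -0.0026]
ee_rot: [-3.141, -0.003, -0.052]
force: [-0.7, 0.8, 0.9]
width: 0.0876
gripper_force: 0.0
```

```bash
python3 - <<'E'
from h import *
s=arm.get_state();print(s['eef_pos'],st(s['eef_pos']),s['force'])
E
```

```text
[ 0.55600158 -0.00559524 -0.00256192] [-0.02919389  0.00283318] [-0.71010571  0.83746571  0.90129017]
```

apply_moves(
  commands=[
    [[-1,0.015,-0.0008,0,0],[-1,0.015,-0.0008,0,0],[-1,0,0,0,0]],
  ],
)

```text
t: 38.7
eef_pos: [0.5612, -0.0061, -0.0032]
ee_rot: [-3.141, -0.001, -0.052]
force: [-1.0, 0.6, 0.4]
width: 0.0876
gripper_force: 0.2
```

apply_moves(
  commands=[
    [[-1,0.01,-0.0005,0,0],[-1,0.01,-0.0005,0,0],[-1,0,0,0,0]],
  ],
)

```text
t: 39.0
eef_pos: [0.5645, -0.0065, -0.0034]
ee_rot: [3.141, 0.0, -0.053]
force: [-1.6, 0.1, 0.7]
width: 0.0877
gripper_force: 0.5
```

```bash
python3 - <<'E'
from h import *
s=arm.get_state();print(s['eef_pos'],st(s['eef_pos']),s['force'])
E
```

```text
[ 0.56449482 -0.00649825 -0.00337307] [-0.0206643   0.00238991] [-1.59753705  0.10968957  0.69314928]
```

apply_moves(
  commands=[
    [[-1,0.01,-0.0005,0,0],[-1,0,0,0,0]],
  ],
)

```text
t: 39.2
eef_pos: [0.5666, -0.0066, -0.0033]
ee_rot: [3.142, 0.0, -0.052]
force: [-1.0, 0.5, -0.1]
width: 0.0876
gripper_force: 0.6
```

apply_moves(
  commands=[
    [[-1,0.0075,-0.0005,0,0],[-1,0,0,0,0]],
  ],
)

```text
t: 39.4
eef_pos: [0.5681, -0.0066, -0.0033]
ee_rot: [3.142, -0.0, -0.052]
force: [-1.4, 0.6, 0.1]
width: 0.0876
gripper_force: 0.6
```

apply_moves(
  commands=[
    [[-1,0.0075,-0.0005,0,0],[-1,0,0,0,0]],
  ],
)

```text
t: 39.6
eef_pos: [0.5688, -0.0068, -0.0035]
ee_rot: [3.141, 0.001, -0.053]
force: [-4.2, 0.6, 1.7]
width: 0.0873
gripper_force: 2.2
```

apply_moves(
  commands=[
    [[-1,0.005,-0.0005,0,0],[-1,0,0,0,0]],
  ],
)

```text
t: 39.8
eef_pos: [0.5689, -0.007, -0.0036]
ee_rot: [3.141, 0.003, -0.053]
force: [-6.6, 2.2, 3.6]
width: 0.0875
gripper_force: 3.9
```

apply_moves(
  commands=[
    [[-1,-0.05,0.0027,0,0],[-1,-0.15,0.008,0,0],[-1,-0.1,0,0.15,0],[-1,0,0,0.2,0],[-1,0,0,0.2,0],[-1,0,0,0.15,0],[-1,0,0,0,0]],
  ],
)

```text
t: 40.5
eef_pos: [0.5138, -0.0038, 0.1418]
ee_rot: [-3.139, -0.01, -0.051]
force: [0.7, -0.9, -0.2]
width: 0.0881
gripper_force: 0.0
```

```bash
cat > m.py <<'E'
from h import *
from scipy.optimize import least_squares
def model(p):  # bottom x, y centre, elevation, z of bottom, yaw
    xb,yc,el,zb,yw=p;u=np.array([np.cos(el),np.sin(el)]);n=np.array([-u[1],u[0]])
    out=[]
    for a,b in((0,-.075),(0,.075),(.1,.075),(.1,-.075)):
        q=np.array([xb,zb])+a*u+.01*n
        s=O+(q[0]-b*yw)*XS+(yc+b)*YV;out.append([*s,q[1]])
    return np.array(out)
def mask(d):
    m=cv2.inRange(cv2.cvtColor(d['image'],cv2.COLOR_BGR2HSV),(15,70,60),(28,255,255));return cv2.morphologyEx(m,cv2.MORPH_CLOSE,np.ones((5,5)))
def iou(d,m,p):
    k=np.zeros_like(m);c=w2pix(d,model(p));c=c.mean(0)+(c-c.mean(0))*.96
    cv2.fillConvexPoly(k,np.round(c*16).astype(int),255,shift=4);big=cv2.dilate(k,np.ones((15,15)))
    return ((k>0)&(m>0)).sum()/max(1,((k>0)|((m>0)&(big>0))).sum())
if __name__=='__main__':
    s=arm.get_state();print(s['t'],s['eef_pos'],st(s['eef_pos']))
    for c in('scene','top'):
        d=grab(c,'q_'+c+str(int(s['t']*10)));m=mask(d);best=[]
        for yc in np.arange(-.03,.021,.003):
            for el in np.radians((49,52,55,58,60,62)):
                for xb in(-.014,-.007,0):
                    best.append((iou(d,m,(xb,yc,el,.003,0)),round(yc,4),round(np.degrees(el)),xb))
        best.sort(reverse=True);print(c,best[:6],len(best))
        print(w2pix(d,model((0,0,np.pi/3,.003,0))).round(1).tolist())
E
python3 m.py
```

```text
40.5 [ 0.51382494 -0.00382374  0.14184107] [-0.07140466  0.00232567]
scene [(np.float64(0.8219983207388749), np.float64(-0.0), 58, -0.007), (np.float64(0.8211106401017381), np.float64(0.003), 62, -0.007), (np.float64(0.8205236486486487), np.float64(-0.0), 60, -0.007), (np.float64(0.8204166666666667), np.float64(-0.0), 55, -0.007), (np.float64(0.8199831365935919), np.float64(0.003), 60, -0.007), (np.float64(0.8161397670549085), np.float64(-0.003), 52, -0.007)] 306
[[314.3, 201.0], [266.2, 230.8], [249.9, 190.0], [301.0, 162.4]]
top [(np.float64(0.008635578583765112), np.float64(-0.012), 58, 0), (np.float64(0.008620689655172414), np.float64(-0.015), 58, 0), (np.float64(0.00861573808156232), np.float64(-0.018), 58, 0), (np.float64(0.008301051466519093), np.float64(-0.018), 55, 0), (np.float64(0.008296460176991151), np.float64(-0.012), 55, 0), (np.float64(0.008282716731087797), np.float64(-0.015), 55, 0)] 306
[[316.2, 197.1], [257.8, 198.8], [255.5, 170.3], [318.0, 168.5]]
```

apply_moves(
  commands=[
    [[1,0,0,0.1,0],[1,0,0,0,0],[1,0,0,0,0],[1,0,0,0,0],[1,0,0,0,0],[1,0,0,0,0],[1,0,0,0,0],[1,0,0,0,0],[1,0,0,0,0],[1,0,0,0,0],[1,0,0,0,0]],
  ],
)

```text
t: 41.7
eef_pos: [0.5105, -0.0047, 0.1567]
ee_rot: [-3.142, -0.0, -0.053]
force: [0.7, 0.3, -1.2]
width: 0.0052
gripper_force: 0.0
```

```bash
python3 - <<'E'
from h import *
d=load('top0')
for p in((215,167),(200,150),(233,150),(268,150),(240,152)):print(p,pix2w(d,p,0),pix2w(d,p,.1))
s=arm.get_state();print(s['eef_pos'],s['width'])
E
```

```text
(215, 167) [0.67721813 0.17146169 0.        ] [0.64492268 0.158337   0.1       ]
(200, 150) [0.72742024 0.20855767 0.        ] [0.69064974 0.19212622 0.1       ]
(233, 150) [0.72008916 0.12152769 0.        ] [0.68397215 0.11285415 0.1       ]
(268, 150) [0.71231452 0.0292321  0.        ] [0.67689055 0.02878585 0.1       ]
(240, 152) [0.71298524 0.10342438 0.        ] [0.67750149 0.09636458 0.1       ]
[ 0.51046021 -0.00469917  0.15673722] 0.005208662109632957
```

apply_moves(
  commands=[
    [[1,0.128,0.128,0,0],[1,0.128,0.128,0,0],[1,0.128,0.128,0,0],[1,0.128,0.128,0,0],[1,0,0,0,0],[1,0,0,0,0],[1,0,0,0,0]],
  ],
)

```text
t: 42.4
eef_pos: [0.6123, 0.0973, 0.1565]
ee_rot: [3.141, 0.001, -0.053]
force: [-0.5, -0.1, -0.3]
width: 0.0002
gripper_force: 0.0
```

apply_moves(
  commands=[
    [[1,0,0,-0.2,0],[1,0,0,-0.15,0],[1,0,0,-0.1,0],[1,0,0,0,0],[1,0,0,0,0]],
  ],
)

```text
t: 42.9
eef_pos: [0.6129, 0.0972, 0.0676]
ee_rot: [3.141, -0.0, -0.053]
force: [-0.2, -0.1, 0.0]
width: 0.0004
gripper_force: 0.0
```

apply_moves(
  commands=[
    [[1,0,0,-0.08,0],[1,0,0,-0.08,0],[1,0,0,-0.045,0],[1,0,0,0,0],[1,0,0,0,0]],
  ],
)

```text
t: 43.4
eef_pos: [0.6135, 0.0978, 0.0269]
ee_rot: [-3.141, -0.001, -0.052]
force: [-0.6, -1.0, 0.0]
width: 0.0002
gripper_force: 0.0
```

apply_moves(
  commands=[
    [[1,-0.0008,-0.015,0,0],[1,-0.0008,-0.015,0,0],[1,-0.0008,-0.015,0,0],[1,-0.0008,-0.015,0,0]],
  ],
)

```text
t: 43.8
eef_pos: [0.6123, 0.0854, 0.026]
ee_rot: [-3.141, -0.0, -0.053]
force: [0.1, 0.2, -0.8]
width: 0.0001
gripper_force: 0.0
```

apply_moves(
  commands=[
    [[1,-0.0005,-0.01,0,0],[1,-0.0005,-0.01,0,0],[1,-0.0005,-0.01,0,0]],
  ],
)

```text
t: 44.1
eef_pos: [0.612, 0.0797, 0.0258]
ee_rot: [-3.141, -0.0, -0.052]
force: [-0.1, 0.8, 0.2]
width: 0.0002
gripper_force: 0.5
```

apply_moves(
  commands=[
    [[1,-0.0005,-0.01,0,0],[1,-0.0005,-0.01,0,0],[1,-0.0005,-0.01,0,0]],
  ],
)

```text
t: 44.4
eef_pos: [0.6117, 0.0737, 0.0257]
ee_rot: [-3.142, -0.0, -0.052]
force: [-1.4, 0.6, 0.1]
width: 0.0005
gripper_force: 0.5
```

apply_moves(
  commands=[
    [[1,-0.0005,-0.01,0,0],[1,-0.0005,-0.01,0,0],[1,0,0,0,0]],
  ],
)

```text
t: 44.7
eef_pos: [0.6113, 0.0694, 0.0257]
ee_rot: [3.141, 0.0, -0.053]
force: [-0.4, 0.6, 0.2]
width: 0.0002
gripper_force: 0.2
```

apply_moves(
  commands=[
    [[1,-0.0005,-0.01,0,0],[1,-0.0003,-0.005,0,0],[1,0,0,0,0]],
  ],
)

```text
t: 45.0
eef_pos: [0.6112, 0.0666, 0.0257]
ee_rot: [3.142, 0.0, -0.053]
force: [-0.3, 0.4, 0.0]
width: 0.0008
gripper_force: 0.3
```

apply_moves(
  commands=[
    [[1,-0.0003,-0.005,0,0],[1,0,0,0,0]],
  ],
)

```text
t: 45.2
eef_pos: [0.6112, 0.0656, 0.0257]
ee_rot: [3.142, 0.0, -0.052]
force: [-0.3, 0.9, 0.0]
width: 0.0002
gripper_force: 0.4
```

apply_moves(
  commands=[
    [[1,-0.0003,-0.005,0,0],[1,0,0,0,0]],
  ],
)

```text
t: 45.4
eef_pos: [0.6111, 0.0646, 0.0257]
ee_rot: [3.142, 0.0, -0.052]
force: [-0.1, 1.0, 0.5]
width: 0.0003
gripper_force: 0.4
```

apply_moves(
  commands=[
    [[1,-0.0003,-0.005,0,0],[1,0,0,0,0]],
  ],
)

```text
t: 45.6
eef_pos: [0.6111, 0.0636, 0.0257]
ee_rot: [3.142, 0.0, -0.053]
force: [0.0, 0.7, 0.2]
width: 0.0004
gripper_force: 0.4
```

apply_moves(
  commands=[
    [[1,-0.0003,-0.005,0,0],[1,0,0,0,0]],
  ],
)

```text
t: 45.8
eef_pos: [0.6111, 0.0629, 0.0258]
ee_rot: [-3.141, -0.0, -0.052]
force: [-0.9, 1.9, 0.9]
width: 0.0003
gripper_force: 1.2
```

```bash
python3 m.py
```

```text
45.8 [0.61113227 0.06289641 0.02576775] [0.02215968 0.07420061]
scene [(np.float64(0.8102650399663441), np.float64(-0.021), 52, -0.007), (np.float64(0.8085822465292385), np.float64(-0.021), 55, -0.007), (np.float64(0.8079635006221485), np.float64(-0.024), 49, -0.007), (np.float64(0.8072850487081745), np.float64(-0.018), 58, -0.007), (np.float64(0.8070698466780238), np.float64(-0.018), 60, -0.007), (np.float64(0.8047437526471835), np.float64(-0.021), 58, -0.007)] 306
[[314.3, 201.0], [266.2, 230.8], [249.9, 190.0], [301.0, 162.4]]
top [(np.float64(0.7971428571428572), np.float64(-0.021), 58, -0.007), (np.float64(0.7918088737201365), np.float64(-0.024), 58, -0.007), (np.float64(0.7878453038674034), np.float64(-0.021), 55, -0.007), (np.float64(0.7818681318681319), np.float64(-0.024), 55, -0.007), (np.float64(0.7780281690140846), np.float64(-0.027), 58, -0.007), (np.float64(0.7765651924181505), np.float64(-0.021), 60, -0.007)] 306
[[316.2, 197.1], [257.8, 198.8], [255.5, 170.3], [318.0, 168.5]]
```

apply_moves(
  commands=[
    [[1,-0.0003,-0.005,0,0],[1,0,0,0,0]],
  ],
)

```text
t: 46.1
eef_pos: [0.6112, 0.0626, 0.0258]
ee_rot: [-3.14, -0.001, -0.052]
force: [-0.6, 6.2, 0.1]
width: 0.0003
gripper_force: 3.1
```

apply_moves(
  commands=[
    [[1,0.003,0.05,0,0],[1,0.005,0.1,0,0],[1,0,0,0.1,0],[1,0,0,0.2,0],[1,0,0,0.2,0],[1,0,0,0.15,0],[1,0,0,0,0]],
  ],
)

```text
t: 46.8
eef_pos: [0.6153, 0.0936, 0.1611]
ee_rot: [-3.139, -0.008, -0.051]
force: [0.1, 0.1, 0.1]
width: 0.0
gripper_force: 0.0
```

```bash
cat > f.py <<'E'
from m import *
from scipy.optimize import minimize
ds=[grab(c,'z_'+c) for c in('scene','top')];ms=[mask(d) for d in ds]
f=lambda p:-sum(iou(d,m,(p[0]/100,p[1]/100,p[2],.003,p[3]/10)) for d,m in zip(ds,ms))
for x0 in((-.7,-2,.95,0),(0,-2,1.05,0)):
    r=minimize(f,x0,method='Nelder-Mead',options=dict(initial_simplex=np.array([x0]+[np.add(x0,np.eye(4)[i]*v) for i,v in enumerate((.4,.4,.06,.3))]),maxiter=300));print(r.x,r.fun,np.degrees(r.x[2]))
for i,(d,m) in enumerate(zip(ds,ms)):
    best=sorted(((iou(d,m,(xb,yc,np.radians(el),.003,0)),round(yc,4),el,xb) for yc in np.arange(-.026,-.013,.002) for el in(49,52,55,58,60,62) for xb in(-.014,-.01,-.007,-.003,0)),reverse=True);print(best[:5])
E
python3 f.py
```

```text
[-0.65276428 -2.00889531  0.99339266 -0.06018673] -1.9004547211850036 56.917206952551346
[-0.4611452  -2.0339847   1.02225536  0.31916477] -1.8702872878977068 58.5709174516976
[(np.float64(0.9252100840336135), np.float64(-0.022), 52, -0.007), (np.float64(0.9196988707653702), np.float64(-0.02), 55, -0.007), (np.float64(0.9184277261200338), np.float64(-0.018), 58, -0.007), (np.float64(0.9169435215946844), np.float64(-0.024), 49, -0.007), (np.float64(0.9158918005071851), np.float64(-0.02), 60, -0.003)]
[(np.float64(0.9490373725934315), np.float64(-0.02), 58, -0.007), (np.float64(0.9476295479603087), np.float64(-0.022), 55, -0.007), (np.float64(0.9474279253815715), np.float64(-0.022), 58, -0.007), (np.float64(0.9470782800441014), np.float64(-0.02), 55, -0.007), (np.float64(0.9445714285714286), np.float64(-0.022), 60, -0.003)]
```

```bash
python3 -c "
from station import arm
print(arm.job_done())"
```

```text
the job is handed in; nothing more can be done
None
```

I handed the job in at about 47 s: the paperweight is flat on the envelopes, and the plate leans in the stand at about 57–58°, at y ≈ -20 mm, pushed up to the side stop. I don't have the verdict, and I never re-measured the inkwells, tub or envelopes; also, a finger probe pressed the desk with about 50 N at one point.

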